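# Put the grinder flange away in the pop-out caddy

### The job

Put the steel clamping flange away in the green bench caddy: press the red release so the tray pops out, set the flange over the post so that it lies flat on the tray's floor, then push the tray home by its front until it clicks and stays shut. Feel for the click and push gently, since neither the release, the tray nor the caddy may be forced, and leave everything else on the bench where it is.

Things in the scene. Friction and masses are not known exactly. Their poses are not given: they have to be found in the camera images.
- housing: green steel caddy fixed to the bench: 200 mm deep (x), 170 wide (y), 80 high. Origin: centre of its underside. Its x axis points into the caddy, so the tray comes out of its front towards -x. The front face is 100 mm from the origin on the -x side, with an opening 134 mm wide, 8 to 70 mm high. Load it with no more than 30 N
- tray (a joint): how far the tray is out (m): 0 latched, 0.085 popped out (a 3 to 5 N spring drives it out). The latch floats: it clicks when the tray is pushed 1 to 26 mm PAST shut (joint -0.001 to -0.026), each time at another depth, not to be seen beforehand; about 2 mm further is a stiff stop. Let go after the click, it springs back to 0 and stays; before it, it comes all the way out
- tray_face (a point): middle of the outer face of the tray's grey front, 42 mm above the bench; moves with the tray. Front block 126 mm wide, 22 thick, 14 to 56 mm above the bench, 35 mm proud of the housing when shut; it can enter the opening. Pushing home takes 3 to 7 N, then 8 to 11 N over the last 9 mm before the click, then drops to 6 N. Never over 20 N. Axes as the housing's
- post (a point): foot of the upright steel post on the tray's floor, 18 mm above the bench, 62 mm behind tray_face on the tray's middle line; moves with the tray. Post 20 mm thick, 28 tall, its top 7 mm tapered to 10. The floor is 116 mm wide inside, side walls 12 mm tall. With the tray out the post is 58 mm in front of the housing's face
- release_top (a point): centre of the top of the red round release button on the caddy's roof, 26 mm across, 16 mm above the roof (96 above the bench) at rest. It goes down 9 mm under about 7 N and springs back; the tray is let go at 6 to 9 mm. Never press it with more than 30 N
- flange_center (a point): centre (half-way up) of the loose steel flange to put away: a plain steel ring 48 mm outside, 23 mm bore, 24 mm tall, 0.24 kg, lying flat on the bench with its axis (z) upright; its centre is then 12 mm above the bench. It may not be pressed onto the tray with more than 30 N
- bearing: brass bearing race: a brass ring 60 mm across, 44 mm bore, 16 mm tall, lying flat, loose; leave it. Origin: centre of its underside
- blank: solid copper blank disc, 40 mm across, 16 mm tall, loose; leave it. Origin: centre of its underside
- flap_disc: red-brown grinding disc, 115 mm across, 16 mm tall at its dark hub, lying flat, loose; leave it. Origin: centre of its underside
- cast_flange: rusty brown cast pipe flange, 150 mm across, 60 mm tall, loose; leave it. Origin: centre of its underside
- spray_can: blue spray can, 54 mm across, 160 mm tall, standing, loose; leave it. Origin: centre of its underside
- glue: yellow bottle, 52 mm across, 170 mm tall, standing, loose; leave it. Origin: centre of its underside
- spanner: steel spanner lying flat, about 180 mm long, 20 mm tall at most, loose; leave it
Mind the look-alikes: they are no part of the job. Of the things shaped like the part that bears flange_center, the bare steel one is meant.

How it is judged:
By the outcome, as a careful person would: the job done as asked, in the order asked, and still so for the second after the job is handed in, with the robot touching nothing.
It also fails if it takes over 72 s, if anything falls off the work surface, if the arm or the gripper's body presses on something with over 40 N, if the wrist force passes 120 N, or if a joint passes its speed limit or range.

### The arm

A 6-joint arm with a two-finger parallel gripper is mounted at the origin on the work surface. World frame = base frame: x ahead of the robot, y to its left, z up, the work surface at z = 0. Lengths are in m, angles in rad, forces in N, time in s.
With the tool pointing down it reaches from about 0.3 to 0.95 m from the base axis. Payload 3.1 kg.
Tool frame: the origin (TCP) lies on the centre line of the jaws, within the pads' length; the fingertips stand 8 mm ahead of it and the grasp point (between the pads) lies 11 mm behind it; z points along the fingers, y is the line along which they close (so a half turn about z gives the same grasp; the last joint's range is limited). The gripper opens to 85 mm and grips with 20 to 120 N. Pads are 22 mm wide; open, the fingers measure 114 mm over their backs; the gripper's body (76 mm by 85 mm) begins 54 mm behind the grasp point. The pads swing forward as they close: fully open they stand 13 mm farther back than shut.
Start: joints at [1.1, 0.308, 1.634, -0, 1.2, -0.07], TCP at [0.244, 0.575, 0.239] pointing down, gripper open.
Joint ranges: [-3.06, 3.06], [-0.79, 1.96], [0.05, 2.63], [-1.19, 4.34], [0.05, 2.64], [-2.94, 2.94]. Speed limits (rad/s): [2.79, 2.79, 3.14, 3.14, 3.14, 3.14].

### API

Orientations are given as a unit quaternion [w, x, y, z].
In Python, from cell import manip, eyes, job gives the robot as it stands.
- The arm moves only by the shell command python3 -m creep 'ROWS' [FORCE]. ROWS is a JSON object of lists of equal length, an entry for each row: "travel": the shift along the tool's x, y, z in units of 0.08 m (1.0 is 0.08 m), a list of three; "spin": the turn about the tool's z in units of 180 degrees (1.0 is 180 degrees); "gripper": the gripper command: -1 is fully open, 1 is shut, values between are in proportion. A call has 1 to 8 rows; each row shifts and turns the commanded pose from where the row before left it, along the tool's axes as they then stand; what a row does not reach is not made up. A row lasts 1/8 s, in which the tool goes at most 62.5 mm and 10.7 degrees, less where a joint would pass 70% of its speed; a pose out of reach is approached as far as the arm can. A call with a number of a shift or a turn outside -1 to 1 is refused whole. A call with a gripper value outside its range is refused whole. The fingers move at their own pace and stop on an object; FORCE is the grip in N (left out, the last holds). Time passes only in rows, so rows that do not move let the fingers close. It gives the time, the measured TCP pose, the force, the opening and the grip force at its end, in the units of the state.
- manip.state(): the state, without advancing time (a new reading comes with each control period).
- eyes.grab_frame(name): name is "scene" or "top"; returns a dict with "frame" (480x640x3 uint8, red, green, blue), "fx", "fy", "cx", "cy" (pixels), "R" (3x3) and "t" (3): a world point X has camera coordinates R X + t. Camera axes: x right, y down, z forward; pixel columns grow to the right and rows downward; lengths in m; the calibration is good to about 2 mm. A picture is of the moment at which its call begins. There is no depth.
- job.hand_in(): hands the job in; it is judged then, once.
The state is a dict: "t": time; "qpos": joint angles; "qd": joint speeds; "tau": joint torques, N m; "tool_pos": TCP position; "orientation": TCP orientation; "wrist_force": force on the tool from outside, world axes, zero at the start; "moment": the same for the moment, N m; "finger_gap": opening from 0.0 (shut) to 1.0 (fully open); "grasp_force": force on a finger pad.
Only numpy, scipy, OpenCV 4.12 (cv2) and the standard library are available. Lean on these libraries where they do the work, as an engineer would, in place of code of your own. Each camera call takes 0.05 s, during which the arm holds its last target. There are 200 camera calls.

## Working session

There is one attempt and no reset: what is moved stays moved. The work goes in short steps, Python scripts to look and compute and a shell command to move; the robot and the scene stay as the last step left them, time stands still between calls to the robot, and variables do not carry over. Pictures are saved under pics/ and viewed, at most 10 in all, crops included, and the job is handed in when it is done.

```bash
mkdir -p pics
python3 - <<'E'
from cell import manip, eyes
import cv2, numpy as np
for n in ("scene","top"):
    f=eyes.grab_frame(n); cv2.imwrite(f"pics/{n}0.png",cv2.cvtColor(f["frame"],cv2.COLOR_RGB2BGR))
    R=np.array(f["R"]);t=np.array(f["t"]);print(n,f["fx"],f["cx"],f["cy"],(-R.T@t).round(3),R.round(3).tolist())
s=manip.state();print({k:np.round(v,3).tolist() for k,v in s.items()})
E
```

```text
scene 536.1202450417327 318.5041718265754 241.49260165954504 [1.165 0.339 1.038] [[-0.435, 0.9, 0.001], [0.725, 0.351, -0.592], [-0.533, -0.257, -0.806]]
top 597.4293373226262 322.4056493577297 243.93414096835463 [0.221 0.048 1.539] [[-0.03, -1.0, -0.006], [-0.978, 0.031, -0.208], [0.208, -0.0, -0.978]]
{'t': 0.1, 'qpos': [1.1, 0.309, 1.635, 0.0, 1.2, -0.07], 'qd': [-0.0, -0.0, -0.004, 0.0, -0.002, -0.0], 'tau': [0.0, -41.641, -27.764, -0.0, 0.004, -0.0], 'tool_pos': [0.244, 0.575, 0.238], 'orientation': [-0.0, 0.199, 0.98, -0.001], 'wrist_force': [-0.054, -0.519, -0.14], 'moment': [-0.013, -0.001, 0.033], 'grasp_force': 0.0, 'finger_gap': 0.998}
```

View pics/scene0.png

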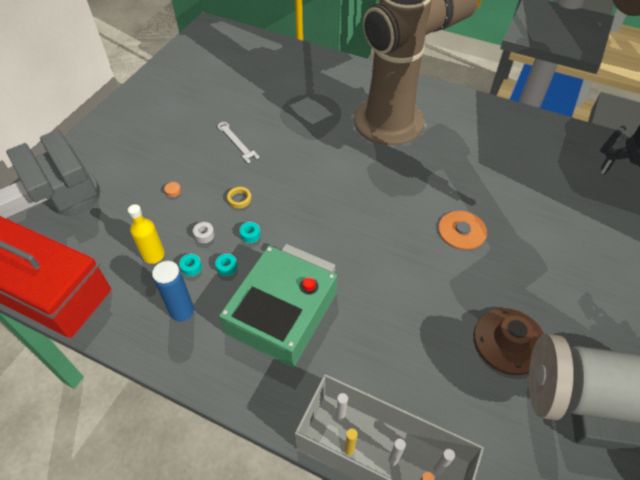

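View pics/top0.png

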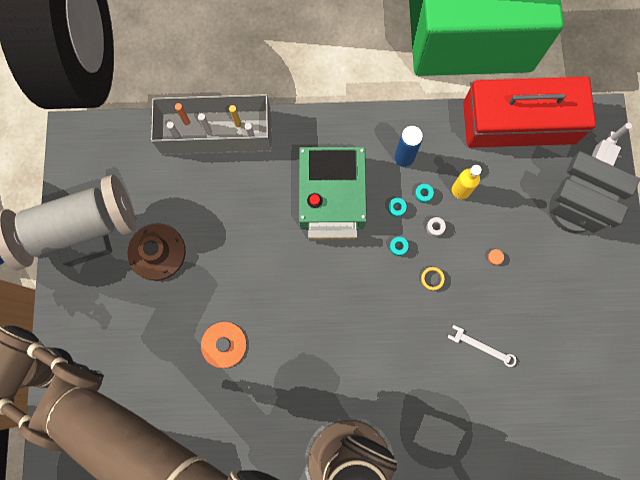

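The top view shows a caddy at about (333,185) with its front towards the robot. Four rings look alike: three teal ones at (398,207), (425,192) and (399,245), and a bare grey one at (436,226), which is (203,232) in the scene view. The brass race is at (433,279). Only the grey ring is bare steel, so I'll confirm it in a crop while measuring.

```bash
cat > h.py <<'E'
from cell import manip, eyes
import cv2, numpy as np
def ray(f,u,v,z):
    R=np.array(f["R"]);t=np.array(f["t"]);c=-R.T@t
    d=R.T@np.array([(u-f["cx"])/f["fx"],(v-f["cy"])/f["fy"],1]);return c+d*(z-c[2])/d[2]
def proj(f,X):
    p=np.array(f["R"])@np.array(X)+np.array(f["t"]);return np.array([f["fx"]*p[0]/p[2]+f["cx"],f["fy"]*p[1]/p[2]+f["cy"]])
def blobs(f,lo,hi,box,amin=30):
    h=cv2.cvtColor(f["frame"],cv2.COLOR_RGB2HSV);m=cv2.inRange(h,np.array(lo),np.array(hi))
    k=np.zeros_like(m);x0,y0,x1,y1=box;k[y0:y1,x0:x1]=m[y0:y1,x0:x1]
    c,_=cv2.findContours(k,cv2.RETR_EXTERNAL,cv2.CHAIN_APPROX_NONE);return [a for a in c if cv2.contourArea(a)>amin]
def mid(c): return np.array(cv2.minAreaRect(c)[0])
E
python3 - <<'E'
from h import *
T=eyes.grab_frame("top");S=eyes.grab_frame("scene")
big=lambda f,b,s:cv2.resize(cv2.cvtColor(f["frame"],cv2.COLOR_RGB2BGR)[b[1]:b[3],b[0]:b[2]],None,fx=s,fy=s,interpolation=cv2.INTER_CUBIC)
a=big(T,(290,140,490,300),3.5);b=big(S,(150,160,350,300),0.5);cv2.imwrite("pics/crop1.png",a)
for n,f,bb,gb in(("top",T,(295,140,372,245),(422,212,452,242)),("scene",S,(215,240,345,365),(190,219,218,246))):
    for c in blobs(f,(0,150,80),(8,255,255),bb,20): print(n,"red",mid(c),cv2.minAreaRect(c)[1],ray(f,*mid(c),.096).round(4))
    for c in blobs(f,(60,80,50),(85,255,255),bb,500):
        q=cv2.boxPoints(cv2.minAreaRect(c));print(n,"green",q.round(1).tolist(),[ray(f,*p,.08).round(3).tolist() for p in q])
    for c in blobs(f,(0,0,140),(180,60,255),gb,20): print(n,"ring",mid(c),cv2.minAreaRect(c)[1],ray(f,*mid(c),.024).round(4))
for c in blobs(T,(80,120,100),(98,255,255),(380,170,450,265),50): print("teal",mid(c),ray(T,*mid(c),.024).round(3))
for c in blobs(T,(15,120,100),(32,255,255),(410,255,460,300),50): print("brass",mid(c),ray(T,*mid(c),.016).round(3))
for c in blobs(T,(15,120,100),(32,255,255),(445,155,490,205),50): print("glue",mid(c),ray(T,460,195,.0).round(3))
E
```

```text
top red [314. 199.] (10.0, 10.0) [0.644  0.0653 0.096 ]
top green [[299.0, 147.0], [365.0, 147.0], [365.0, 228.0], [299.0, 228.0]] [[0.79, 0.1, 0.08], [0.784, -0.07, 0.08], [0.569, -0.06, 0.08], [0.574, 0.105, 0.08]]
top ring [435.5 225.5] (17.0, 19.0) [ 0.5832 -0.2484  0.024 ]
scene red [308.5 284.5] (13.0, 13.0) [0.6494 0.0676 0.096 ]
scene green [[212.6999969482422, 325.79998779296875], [265.3999938964844, 234.0], [343.8999938964844, 279.1000061035156], [291.1000061035156, 370.8999938964844]] [[0.81, -0.066, 0.08], [0.564, -0.083, 0.08], [0.596, 0.124, 0.08], [0.826, 0.119, 0.08]]
scene ring [203.  231.5] (21.0, 20.0) [ 0.5871 -0.2448  0.024 ]
teal [398.5 245.5] [ 0.533 -0.149  0.024]
teal [397.5 206.5] [ 0.638 -0.152  0.024]
teal [424.  192.5] [ 0.674 -0.224  0.024]
brass [432.25006104 278.25003052] [ 0.446 -0.232  0.016]
glue [464.91278076 184.33891296] [ 0.671 -0.324  0.   ]
```

View pics/crop1.png

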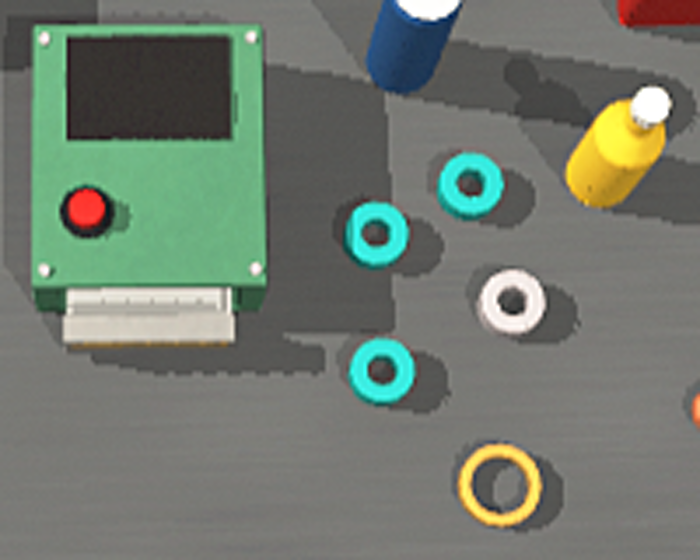

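The crop confirms the choice: the only bare steel ring is at crop (512,301), which is image (436,226); the others are teal. The roof screws are at crop (44,38), (251,37), (256,268) and (44,270), and the front block's outer edge runs from about (64,341) to (234,339).

Run:
```python
from h import *
T=eyes.grab_frame("top")
g=lambda x,y,z:ray(T,290+x/3.5-.35,140+y/3.5-.35,z)
for n,P,z in(("screws",[(44,38),(251,37),(256,268),(44,270)],.081),("roof",[(33,25),(263,25),(267,286),(33,287)],.08),("face",[(64,341),(234,339)],.056)):
    X=np.array([g(*p,z) for p in P]);print(n,X.round(4)[:,:2].tolist(),X.mean(0).round(4))
    d=X[0]-X[1];print(" yaw lat",np.degrees(np.arctan2(-d[0],d[1])),np.linalg.norm(d))
    if len(P)>2:
        for i,j in((0,3),(1,2)): d=X[i]-X[j];print(" yaw long",np.degrees(np.arctan2(d[1],d[0])),np.linalg.norm(d))
s=manip.state()
from scipy.spatial.transform import Rotation as Ro
print(Ro.from_quat(s["orientation"],scalar_first=True).as_matrix().round(3))
```

```text
screws [[0.7794, 0.0923], [0.7752, -0.0602], [0.5994, -0.0561], [0.6028, 0.0964]] [0.6892 0.0181 0.081 ]
 yaw lat -1.5741301811264976 0.15259888112306652
 yaw long -1.3303680696829367 0.17662214977141966
 yaw long -1.3376840174754316 0.1758027023090917
roof [[0.7902, 0.1002], [0.7846, -0.0696], [0.5861, -0.0635], [0.5907, 0.1046]] [0.6879 0.0179 0.08  ]
 yaw lat -1.8692219686079488 0.16989043956357797
 yaw long -1.267656273625637 0.19953185155628808
 yaw long -1.7492815872885352 0.19863999754501976
face [[0.5556, 0.0839], [0.5532, -0.0396]] [0.5544 0.0222 0.056 ]
 yaw lat -1.1210316278860346 0.1235501862870156
[[-0.921  0.39  -0.001]
 [ 0.39   0.921 -0.001]
 [ 0.    -0.001 -1.   ]]
```

Caddy origin comes out at about (0.688, 0.018) with a yaw of -1.5°, release at (0.646, 0.066) and flange at (0.585, -0.247). Those fit the given sizes: roof 170×200, block 124. Next I turn the tool square to the caddy, close the gripper and start towards the release.

```bash
python3 -m creep '{"travel":[[0,0,0],[0,0,0],[0,0,0],[-0.4,-0.5,0],[-0.4,-0.5,0],[-0.4,-0.5,0],[-0.4,-0.5,0],[-0.4,-0.5,0]],"spin":[-0.04,-0.04,-0.04,0,0,0,0,0],"gripper":[1,1,1,1,1,1,1,1]}' 30
cat > w.py <<'E'
import sys
from h import *
from scipy.spatial.transform import Rotation as Ro
s=manip.state();M=Ro.from_quat(s["orientation"],scalar_first=True).as_matrix()
p=np.array(s["tool_pos"]);print("t",round(s["t"],2),"tcp",p.round(4),"yang",round(np.degrees(np.arctan2(M[1,1],M[0,1])),2),"z",M[:,2].round(3),"F",np.round(s["wrist_force"],1),"gap",round(s["finger_gap"],3),"grip",round(s["grasp_force"],1))
if len(sys.argv)>3: print("units to target",(M.T@(np.array(sys.argv[1:4],float)-p)/.08).round(3))
E
python3 w.py .646 .0665 .125
```

```text
t: 1.25
tool_pos: [0.3999, 0.3703, 0.2393]
orientation: [0.0, 0.012, 1.0, 0.0]
wrist_force: [0.4, 0.7, 0.4]
finger_gap: -0.005
grasp_force: 0.0
t 1.25 tcp [0.3999 0.3703 0.2393] yang 88.65 z [ 0.  0. -1.] F [0.4 0.7 0.4] gap -0.005 grip 0.0
units to target [-3.165 -3.725  1.429]
```

```bash
python3 -m creep '{"travel":[[-0.45,-0.53,0.1],[-0.45,-0.53,0.1],[-0.45,-0.53,0.1],[-0.45,-0.53,0.2],[-0.45,-0.53,0.2],[-0.45,-0.53,0.2],[-0.3,-0.4,0.2],[0,0,0]],"spin":[0,0,0,0,0,0,0,0],"gripper":[1,1,1,1,1,1,1,1]}'
python3 w.py .646 .0665 .110
```

```text
t: 2.25
tool_pos: [0.6324, 0.0769, 0.1493]
orientation: [-0.001, 0.014, 1.0, -0.0]
wrist_force: [-1.0, -0.1, -0.6]
finger_gap: -0.002
grasp_force: 0.0
t 2.25 tcp [0.6324 0.0769 0.1493] yang 88.41 z [-0.003 -0.001 -1.   ] F [-1.  -0.1 -0.6] gap -0.002 grip 0.0
units to target [-0.175 -0.125  0.491]
```

```bash
python3 -m creep '{"travel":[[-0.17,-0.12,0.2],[0,0,0.2],[0,0,0.05],[0,0,0]],"spin":[0,0,0,0],"gripper":[1,1,1,1]}'
python3 w.py .646 .0665 .104
python3 - <<'E'
from h import *
T=eyes.grab_frame("top");S=eyes.grab_frame("scene");cv2.imwrite("pics/rel.png",np.hstack([cv2.resize(cv2.cvtColor(f["frame"],cv2.COLOR_RGB2BGR)[a:a+130,b:b+130],None,fx=3,fy=3) for f,a,b in((T,130,270),(S,230,220))]))
E
```

```text
t: 2.75
tool_pos: [0.6445, 0.0707, 0.1149]
orientation: [-0.001, 0.011, 1.0, 0.0]
wrist_force: [0.0, 0.7, -0.2]
finger_gap: 0.002
grasp_force: 0.0
t 2.75 tcp [0.6445 0.0707 0.1149] yang 88.69 z [-0.001  0.    -1.   ] F [ 0.   0.7 -0.2] gap 0.002 grip 0.0
units to target [-0.02  -0.052  0.136]
```

View pics/rel.png

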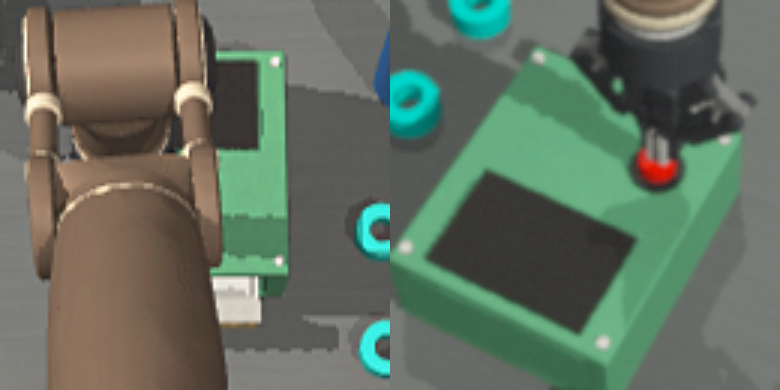

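In the scene half of the picture, the closed fingertips stand over the red button at about (658,160). I'll press in small steps and watch the force.

```bash
python3 -m creep '{"travel":[[-0.02,-0.05,0.06],[0,0,0.05],[0,0,0.03],[0,0,0.03],[0,0,0]],"spin":[0,0,0,0,0],"gripper":[1,1,1,1,1]}'; python3 w.py .646 .0665 .095
```

```text
t: 3.48
tool_pos: [0.6469, 0.0656, 0.1019]
orientation: [-0.0, 0.012, 1.0, -0.0]
wrist_force: [-2.3, -1.0, 3.5]
finger_gap: -0.0
grasp_force: 1.9
t 3.48 tcp [0.6469 0.0656 0.1019] yang 88.64 z [-0.001 -0.    -1.   ] F [-2.3 -1.   3.5] gap -0.0 grip 1.9
units to target [0.011 0.011 0.087]
```

```bash
python3 -m creep '{"travel":[[0,0,0.03],[0,0,0.02],[0,0,0.02],[0,0,0]],"spin":[0,0,0,0],"gripper":[1,1,1,1]}'
python3 - <<'E'
from h import *
T=eyes.grab_frame("top")
for c in blobs(T,(0,0,140),(60,60,255),(295,215,380,300),20): print(cv2.boundingRect(c))
E
```

```text
t: 3.98
tool_pos: [0.6471, 0.0657, 0.0962]
orientation: [-0.0, 0.012, 1.0, -0.0]
wrist_force: [-2.3, -0.6, 5.8]
finger_gap: -0.003
grasp_force: 2.6
(295, 279, 39, 11)
(342, 222, 15, 27)
```

```bash
python3 -m creep '{"travel":[[0,0,0.02],[0,0,0.02],[0,0,0]],"spin":[0,0,0],"gripper":[1,1,1]}'
python3 - <<'E'
from h import *
T=eyes.grab_frame("top")
for c in blobs(T,(0,0,140),(60,60,255),(295,215,380,300),20): print(cv2.boundingRect(c))
E
```

```text
t: 4.4
tool_pos: [0.6472, 0.0657, 0.095]
orientation: [-0.0, 0.012, 1.0, -0.0]
wrist_force: [-5.0, -1.3, 12.5]
finger_gap: -0.001
grasp_force: 6.2
(295, 279, 39, 11)
(343, 228, 15, 42)
```

The tray has popped out: the block's edge moved from row 237 to 270, as expected. The button has bottomed at 12.5 N, so I back off upwards and go to the flange, opening on the way.

```bash
python3 -m creep '{"travel":[[0,0,-0.5],[0,0,-0.5],[0.1,-0.6,-0.2],[0.1,-0.65,0],[0.1,-0.65,0],[0.1,-0.65,0],[0.1,-0.65,0],[0.1,-0.6,0]],"spin":[0,0,0,0,0,0,0,0],"gripper":[1,1,-1,-1,-1,-1,-1,-1]}'; python3 w.py .585 -.2466 .06
```

```text
t: 5.45
tool_pos: [0.5918, -0.2388, 0.1883]
orientation: [0.001, 0.012, 1.0, -0.0]
wrist_force: [0.8, 0.3, 0.4]
finger_gap: 1.002
grasp_force: 0.0
t 5.45 tcp [ 0.5918 -0.2388  0.1883] yang 88.61 z [ 0.001 -0.    -1.   ] F [0.8 0.3 0.4] gap 1.002 grip 0.0
units to target [ 0.085 -0.1    1.603]
```

```bash
python3 -m creep '{"travel":[[0.08,-0.1,0.4],[0,0,0.4],[0,0,0]],"spin":[0,0,0],"gripper":[-1,-1,-1]}'; python3 w.py .585 -.2466 .06
python3 - <<'E'
from h import *
T=eyes.grab_frame("top");S=eyes.grab_frame("scene")
a=cv2.resize(cv2.cvtColor(T["frame"],cv2.COLOR_RGB2BGR)[190:290,285:385],None,fx=4,fy=4,interpolation=cv2.INTER_CUBIC)
b=cv2.resize(cv2.cvtColor(S["frame"],cv2.COLOR_RGB2BGR)[180:280,160:260],None,fx=4,fy=4,interpolation=cv2.INTER_CUBIC)
cv2.imwrite("pics/tray.png",np.hstack([a,b]))
for X in((.53,.0222,.046),(.53,.0222,.018),(.468,.0238,.056)): print((proj(T,X)-(285,190))*4)
E
```

```text
t: 5.82
tool_pos: [0.5827, -0.2438, 0.121]
orientation: [-0.003, 0.012, 1.0, 0.002]
wrist_force: [0.5, 0.0, 0.2]
finger_gap: 1.0
grasp_force: 0.0
t 5.83 tcp [ 0.5827 -0.2438  0.121 ] yang 88.6 z [-0.006  0.003 -1.   ] F [0.5 0.  0.2] gap 1.0 grip 0.0
units to target [-0.035 -0.037  0.762]
[189.9565752  227.94734916]
[189.50840212 236.69981999]
[190.90732935 321.36064802]
```

View pics/tray.png

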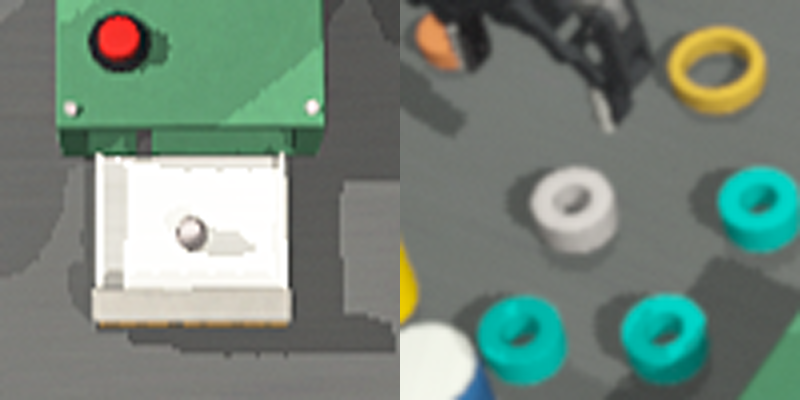

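The tray is out. The post appears at crop (191,232), within a pixel of the predicted (190,232), and the front edge also matches. The scene half shows the bare flange at (574,210), free of its neighbours. Now I'll descend and grasp it.

```bash
python3 -m creep '{"travel":[[-0.03,-0.04,0.4],[0,0,0.4],[0,0,0.3],[0,0,0.2],[0,0,0.08],[0,0,0]],"spin":[0,0,0,0,0,0],"gripper":[-1,-1,-1,-1,-1,-1]}'; python3 w.py .585 -.2466 .010
```

```text
t: 6.68
tool_pos: [0.5882, -0.2483, 0.0151]
orientation: [0.0, 0.012, 1.0, -0.0]
wrist_force: [0.1, -0.5, -0.5]
finger_gap: 0.999
grasp_force: 0.0
t 6.67 tcp [ 0.5882 -0.2483  0.0151] yang 88.65 z [ 0.001 -0.    -1.   ] F [ 0.1 -0.5 -0.5] gap 0.999 grip 0.0
units to target [0.04  0.02  0.063]
```

```bash
python3 -m creep '{"travel":[[0.04,0.02,0.06],[0,0,0],[0,0,0],[0,0,0],[0,0,0],[0,0,0]],"spin":[0,0,0,0,0,0],"gripper":[-1,0,0.5,1,1,1]}' 35; python3 w.py .585 -.2466 .010
```

```text
t: 7.42
tool_pos: [0.5851, -0.2471, 0.0106]
orientation: [0.001, 0.012, 1.0, -0.001]
wrist_force: [-1.5, -0.9, 4.9]
finger_gap: 0.546
grasp_force: 36.4
t 7.42 tcp [ 0.5851 -0.2471  0.0106] yang 88.64 z [ 0.001 -0.001 -1.   ] F [-1.5 -0.9  4.9] gap 0.546 grip 36.4
units to target [0.001 0.006 0.008]
```

```bash
python3 -m creep '{"travel":[[0,0,-0.3],[0,0,-0.6],[0.1,0.3,-0.6],[0.25,0.6,0],[0.2,0.6,0],[0.1,0.6,0],[0,0.6,0],[0,0.5,0]],"spin":[0,0,0,0,0,0,0,0],"gripper":[1,1,1,1,1,1,1,1]}'; python3 w.py .531 .023 .08
```

```text
t: 8.43
tool_pos: [0.5371, 0.0128, 0.1286]
orientation: [-0.001, 0.012, 1.0, 0.0]
wrist_force: [0.6, -0.4, -1.8]
finger_gap: 0.545
grasp_force: 36.9
t 8.43 tcp [0.5371 0.0128 0.1286] yang 88.66 z [-0.002  0.001 -1.   ] F [ 0.6 -0.4 -1.8] gap 0.545 grip 36.9
units to target [0.078 0.126 0.607]
```

```bash
python3 -m creep '{"travel":[[0.08,0.13,0.3],[0,0,0.3],[0,0,0],[0,0,0]],"spin":[0,0,0,0],"gripper":[1,1,1,1]}'; python3 w.py .531 .023 .08;  python3 - <<'E'
from h import *
T=eyes.grab_frame("top");S=eyes.grab_frame("scene")
a=cv2.resize(cv2.cvtColor(T["frame"],cv2.COLOR_RGB2BGR)[190:290,285:385],None,fx=4,fy=4,interpolation=cv2.INTER_CUBIC)
b=cv2.resize(cv2.cvtColor(S["frame"],cv2.COLOR_RGB2BGR)[190:290,260:360],None,fx=4,fy=4,interpolation=cv2.INTER_CUBIC)
cv2.imwrite("pics/over.png",np.hstack([a,b]))
p=np.array(manip.state()["tool_pos"])
for n,f,o in(("top",T,(285,190)),("scene",S,(260,190))):
  for X in((.531,.023,.046),(.531,.023,.018),p+(0,0,.0134)): print(n,(proj(f,X)-o)*4)
E
```

```text
t: 8.93
tool_pos: [0.5325, 0.0212, 0.0817]
orientation: [-0.0, 0.012, 1.0, 0.0]
wrist_force: [0.6, -0.2, -1.2]
finger_gap: 0.545
grasp_force: 36.9
t 8.93 tcp [0.5325 0.0212 0.0817] yang 88.62 z [-0.  0. -1.] F [ 0.6 -0.2 -1.2] gap 0.545 grip 36.9
units to target [0.019 0.022 0.022]
top [188.65028316 226.45192644]
top [188.2252223  235.22961506]
top [192.59080527 206.08585286]
scene [217.74413309 235.20690977]
scene [217.99344541 263.32142325]
scene [212.06428619 184.1042407 ]
```

View pics/over.png

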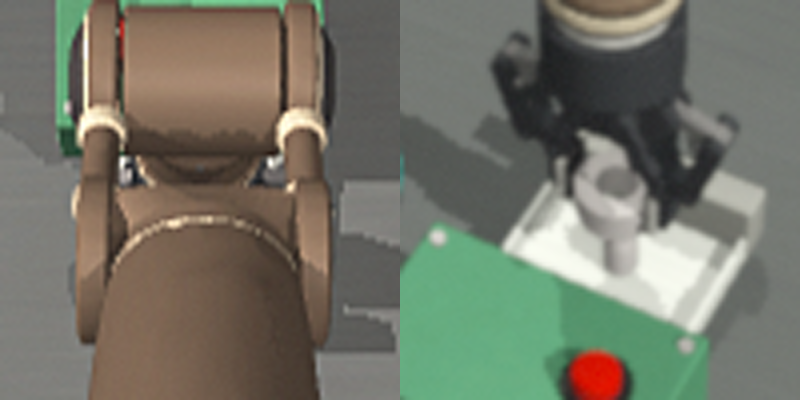

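The scene half shows the flange level in the fingers, with its bore centre at about crop (216,181). The post is visible below it, its foot centred at about (221,263). I'll compare both in this one view so the camera bias cancels.

Run:
```python
from h import *
S=eyes.grab_frame("scene");p=np.array(manip.state()["tool_pos"])
g=lambda u,v,z:ray(S,260+u/4-.375,190+v/4-.375,z)
a=g(216,181,p[2]+.0134);b=g(221,263,.018);print("flange",a.round(4),"post",b.round(4),"delta",(b-a)[:2].round(4),"flange-tcp",(a-p)[:2].round(4))
# row profile of the post shaft, grey level
c=cv2.cvtColor(S["frame"],cv2.COLOR_RGB2GRAY)
for v in (252,254,256): print(v,c[v,305:325].tolist())
for v in (231,234,237): print(v,c[v,300:328].tolist())
```

```text
flange [0.53   0.0208 0.0962] post [0.5295 0.0232 0.018 ] delta [-0.0006  0.0024] flange-tcp [-0.0034 -0.0001]
252 [206, 204, 204, 202, 197, 175, 135, 133, 154, 174, 187, 195, 195, 196, 213, 236, 243, 244, 244, 243]
254 [235, 219, 211, 204, 198, 177, 137, 132, 147, 163, 177, 185, 189, 192, 213, 237, 243, 243, 243, 243]
256 [247, 246, 243, 235, 216, 189, 146, 133, 144, 161, 174, 182, 185, 195, 222, 240, 245, 244, 245, 244]
231 [136, 91, 42, 34, 63, 102, 136, 164, 173, 173, 168, 162, 152, 148, 151, 152, 140, 90, 51, 46, 47, 56, 67, 68, 61, 46, 39, 39]
234 [123, 79, 62, 110, 155, 151, 150, 163, 159, 128, 111, 113, 116, 120, 120, 120, 116, 113, 111, 115, 85, 52, 47, 50, 53, 51, 41, 44]
237 [129, 87, 62, 116, 169, 180, 181, 184, 176, 144, 120, 119, 118, 114, 115, 112, 112, 114, 129, 156, 153, 96, 47, 43, 47, 52, 44, 38]
```

```bash
python3 -m creep '{"travel":[[0.01,0.03,0.1],[0,0,0.1],[0,0,0.06],[0,0,0.04],[0,0,0]],"spin":[0,0,0,0,0],"gripper":[1,1,1,1,1]}'; python3 w.py .5315 .0234 .0286
```

```text
t: 9.7
tool_pos: [0.5313, 0.0237, 0.0572]
orientation: [-0.0, 0.012, 1.0, 0.0]
wrist_force: [-0.1, -0.3, -1.9]
finger_gap: 0.548
grasp_force: 36.9
t 9.7 tcp [0.5313 0.0237 0.0572] yang 88.63 z [-0.001  0.    -1.   ] F [-0.1 -0.3 -1.9] gap 0.548 grip 36.9
units to target [-0.003 -0.003  0.358]
```

```bash
python3 -m creep '{"travel":[[0,0,0.03],[0,0,0.03],[0,0,0.03],[0,0,0]],"spin":[0,0,0,0],"gripper":[1,1,1,1]}'; python3 w.py .5315 .0234 .0286
```

```text
t: 10.2
tool_pos: [0.5314, 0.0237, 0.0502]
orientation: [-0.0, 0.012, 1.0, 0.0]
wrist_force: [-0.0, 0.7, -2.8]
finger_gap: 0.543
grasp_force: 36.9
t 10.2 tcp [0.5314 0.0237 0.0502] yang 88.64 z [-0.001  0.    -1.   ] F [-0.   0.7 -2.8] gap 0.543 grip 36.9
units to target [-0.002 -0.003  0.27 ]
```

```bash
python3 -m creep '{"travel":[[0,0,0.04],[0,0,0.04],[0,0,0.04],[0,0,0]],"spin":[0,0,0,0],"gripper":[1,1,1,1]}'; python3 w.py .5315 .0234 .0286
```

```text
t: 10.7
tool_pos: [0.5316, 0.0236, 0.0406]
orientation: [-0.0, 0.012, 1.0, -0.0]
wrist_force: [0.4, 0.0, -1.8]
finger_gap: 0.548
grasp_force: 36.9
t 10.7 tcp [0.5316 0.0236 0.0406] yang 88.64 z [-0. -0. -1.] F [ 0.4  0.  -1.8] gap 0.548 grip 36.9
units to target [ 0.001 -0.003  0.15 ]
```

The flange is over the post (bottom at about 0.030) with no side force. Lowering it to the floor now.

```bash
python3 -m creep '{"travel":[[0,0,0.05],[0,0,0.05],[0,0,0.03],[0,0,0]],"spin":[0,0,0,0],"gripper":[1,1,1,1]}'; python3 w.py .5315 .0234 .0286
```

```text
t: 11.2
tool_pos: [0.5316, 0.0236, 0.0303]
orientation: [-0.0, 0.012, 1.0, -0.0]
wrist_force: [0.5, -0.2, -2.4]
finger_gap: 0.549
grasp_force: 36.9
t 11.2 tcp [0.5316 0.0236 0.0303] yang 88.64 z [-0. -0. -1.] F [ 0.5 -0.2 -2.4] gap 0.549 grip 36.9
units to target [ 0.002 -0.003  0.021]
```

```bash
python3 -m creep '{"travel":[[0,0,0.02],[0,0,0.02],[0,0,0]],"spin":[0,0,0],"gripper":[1,1,1]}'; python3 w.py .5315 .0234 .0286
```

```text
t: 11.58
tool_pos: [0.5318, 0.0237, 0.0285]
orientation: [-0.0, 0.012, 1.0, -0.0]
wrist_force: [-2.0, 0.2, 7.4]
finger_gap: 0.55
grasp_force: 37.6
t 11.57 tcp [0.5318 0.0237 0.0285] yang 88.64 z [-0. -0. -1.] F [-2.   0.2  7.4] gap 0.55 grip 37.6
units to target [ 0.003 -0.004 -0.001]
```

Seated on the floor: light contact at TCP 0.0285, as predicted. I'll open only partly so the fingers stay inside the tray walls, then lift.

```bash
python3 -m creep '{"travel":[[0,0,0],[0,0,0],[0,0,-0.05],[0,0,-0.3],[0,0,-0.6],[0,0,-0.5],[0.6,0,0],[0.6,0,0]],"spin":[0,0,0,0,0,0,0,0],"gripper":[-0.35,-0.35,-0.35,-0.35,-0.35,-0.35,1,1]}'; python3 w.py .42 .025 .12
```

```text
t: 12.58
tool_pos: [0.4355, 0.0259, 0.1443]
orientation: [0.001, 0.012, 1.0, -0.0]
wrist_force: [-0.5, -0.7, -0.1]
finger_gap: 0.255
grasp_force: 0.0
t 12.57 tcp [0.4355 0.0259 0.1443] yang 88.63 z [ 0.002 -0.    -1.   ] F [-0.5 -0.7 -0.1] gap 0.255 grip 0.0
units to target [ 0.194 -0.016  0.303]
```

```bash
python3 -m creep '{"travel":[[0.2,-0.02,0],[0,0,0.4],[0,0,0.4],[0,0,0.4],[0,0,0.1],[0,0,0]],"spin":[0,0,0,0,0,0],"gripper":[1,1,1,1,1,1]}'; python3 w.py .43 .0255 .04;  python3 - <<'E'
from h import *
T=eyes.grab_frame("top");S=eyes.grab_frame("scene")
a=cv2.resize(cv2.cvtColor(T["frame"],cv2.COLOR_RGB2BGR)[190:290,285:385],None,fx=4,fy=4,interpolation=cv2.INTER_CUBIC)
b=cv2.resize(cv2.cvtColor(S["frame"],cv2.COLOR_RGB2BGR)[180:280,260:360],None,fx=4,fy=4,interpolation=cv2.INTER_CUBIC)
cv2.imwrite("pics/placed.png",np.hstack([a,b]))
E
```

```text
t: 13.32
tool_pos: [0.42, 0.0247, 0.0393]
orientation: [-0.0, 0.012, 1.0, -0.0]
wrist_force: [-0.1, 0.1, 0.5]
finger_gap: -0.003
grasp_force: 0.0
t 13.32 tcp [0.42   0.0247 0.0393] yang 88.63 z [-0. -0. -1.] F [-0.1  0.1  0.5] gap -0.003 grip 0.0
units to target [-0.124  0.013 -0.009]
```

View pics/placed.png

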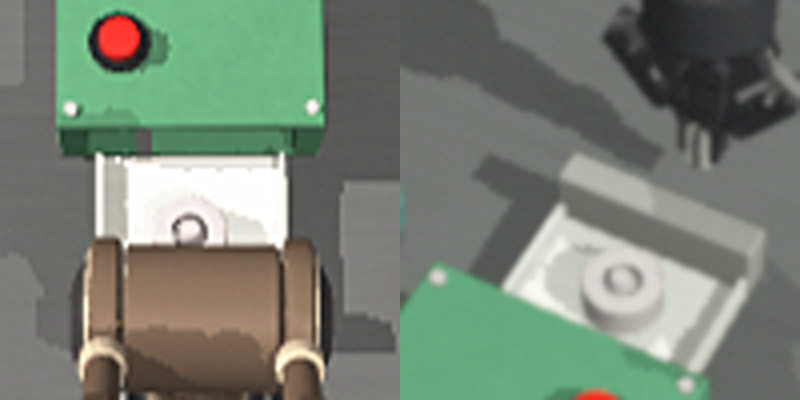

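The flange lies flat around the post: top half at (190,230), scene half at (622,283), with the post visible inside the bore. Next I bring the fingers up to the tray's front and push gently.

```bash
python3 -m creep '{"travel":[[-0.2,0,0],[-0.2,0,0],[-0.1,0,0],[-0.1,0,0],[-0.1,0,0],[0,0,0]],"spin":[0,0,0,0,0,0],"gripper":[1,1,1,1,1,1]}'; python3 w.py .54 .022 .04
```

```text
t: 14.18
tool_pos: [0.475, 0.0234, 0.0388]
orientation: [-0.001, 0.012, 1.0, 0.0]
wrist_force: [-2.3, -0.2, 0.2]
finger_gap: 0.0
grasp_force: 1.3
t 14.18 tcp [0.475  0.0234 0.0388] yang 88.64 z [-0.002  0.    -1.   ] F [-2.3 -0.2  0.2] gap 0.0 grip 1.3
units to target [-0.812  0.002 -0.017]
```

```bash
python3 -m creep '{"travel":[[-0.1,0,0],[-0.1,0,0],[-0.1,0,0],[-0.1,0,0],[-0.1,0,0],[-0.1,0,0],[0,0,0]],"spin":[0,0,0,0,0,0,0],"gripper":[1,1,1,1,1,1,1]}'; python3 w.py .54 .022 .04
python3 - <<'E'
from h import *
S=eyes.grab_frame("scene");cv2.imwrite("pics/push.png",cv2.resize(cv2.cvtColor(S["frame"],cv2.COLOR_RGB2BGR)[180:310,240:370],None,fx=4,fy=4,interpolation=cv2.INTER_CUBIC))
E
```

```text
t: 15.05
tool_pos: [0.5227, 0.0222, 0.0386]
orientation: [-0.001, 0.012, 1.0, -0.0]
wrist_force: [-3.2, -0.7, -0.7]
finger_gap: -0.003
grasp_force: 1.7
t 15.05 tcp [0.5227 0.0222 0.0386] yang 88.64 z [-0.002 -0.    -1.   ] F [-3.2 -0.7 -0.7] gap -0.003 grip 1.7
units to target [-0.217  0.002 -0.017]
```

View pics/push.png

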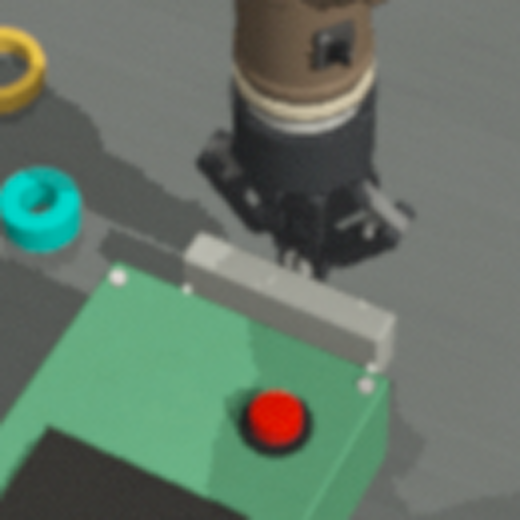

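The fingers push in the middle of the grey front at about (300,262), and the body is clear of the roof. From here I go on in small steps.

```bash
python3 -m creep '{"travel":[[-0.06,0,0],[-0.06,0,0],[-0.04,0,0],[-0.03,0,0],[0,0,0]],"spin":[0,0,0,0,0],"gripper":[1,1,1,1,1]}'; python3 -m creep '{"travel":[[-0.02,0,0],[0,0,0]],"spin":[0,0],"gripper":[1,1]}'
```

```text
t: 15.72
tool_pos: [0.5368, 0.0219, 0.0386]
orientation: [-0.002, 0.012, 1.0, -0.0]
wrist_force: [-5.3, 0.5, 0.6]
finger_gap: -0.002
grasp_force: 2.7
t: 15.98
tool_pos: [0.5382, 0.0218, 0.0386]
orientation: [-0.002, 0.012, 1.0, -0.0]
wrist_force: [-6.1, -0.4, 0.8]
finger_gap: 0.0
grasp_force: 2.9
```

```bash
for i in 1; do python3 -m creep '{"travel":[[-0.015,0,0],[0,0,0]],"spin":[0,0],"gripper":[1,1]}'; python3 -m creep '{"travel":[[-0.015,0,0],[0,0,0]],"spin":[0,0],"gripper":[1,1]}'; done | grep -E "tool_pos|wrist"
```

```text
tool_pos: [0.5393, 0.0218, 0.0386]
wrist_force: [-6.5, -0.9, 1.7]
tool_pos: [0.5405, 0.0218, 0.0386]
wrist_force: [-5.8, 0.2, 1.7]
```

```bash
(python3 -m creep '{"travel":[[-0.015,0,0],[0,0,0]],"spin":[0,0],"gripper":[1,1]}'; python3 -m creep '{"travel":[[-0.015,0,0],[0,0,0]],"spin":[0,0],"gripper":[1,1]}') | grep -E "tool_pos|wrist"
```

```text
tool_pos: [0.5416, 0.0218, 0.0386]
wrist_force: [-6.3, -0.8, 2.1]
tool_pos: [0.5428, 0.0217, 0.0386]
wrist_force: [-5.9, -0.8, 2.1]
```

```bash
(python3 -m creep '{"travel":[[-0.015,0,0],[0,0,0]],"spin":[0,0],"gripper":[1,1]}') | grep -E "tool_pos|wrist"
```

```text
tool_pos: [0.544, 0.0217, 0.0386]
wrist_force: [-6.8, -0.2, 1.2]
```

```bash
(python3 -m creep '{"travel":[[-0.015,0,0],[-0.015,0,0],[0,0,0]],"spin":[0,0,0],"gripper":[1,1,1]}'; python3 -m creep '{"travel":[[-0.015,0,0],[-0.015,0,0],[0,0,0]],"spin":[0,0,0],"gripper":[1,1,1]}') | grep -E "tool_pos|wrist"
```

```text
tool_pos: [0.5464, 0.0216, 0.0386]
wrist_force: [-6.7, -0.5, 2.4]
tool_pos: [0.5488, 0.0216, 0.0386]
wrist_force: [-6.3, -1.1, 1.7]
```

```bash
(python3 -m creep '{"travel":[[-0.015,0,0],[-0.015,0,0],[0,0,0]],"spin":[0,0,0],"gripper":[1,1,1]}'; python3 -m creep '{"travel":[[-0.015,0,0],[-0.015,0,0],[0,0,0]],"spin":[0,0,0],"gripper":[1,1,1]}') | grep -E "tool_pos|wrist"
```

```text
tool_pos: [0.5511, 0.0215, 0.0386]
wrist_force: [-6.5, -0.4, 1.7]
tool_pos: [0.5535, 0.0215, 0.0386]
wrist_force: [-7.0, -1.3, 1.1]
```

```bash
(python3 -m creep '{"travel":[[-0.015,0,0],[-0.015,0,0],[0,0,0]],"spin":[0,0,0],"gripper":[1,1,1]}'; python3 -m creep '{"travel":[[-0.015,0,0],[-0.015,0,0],[0,0,0]],"spin":[0,0,0],"gripper":[1,1,1]}') | grep -E "tool_pos|wrist"
```

```text
tool_pos: [0.555, 0.0214, 0.0386]
wrist_force: [-8.3, -1.3, 4.4]
tool_pos: [0.557, 0.0213, 0.0386]
wrist_force: [-9.2, -0.9, 4.8]
```

The resistance has started to rise (8 to 9 N), so the click should come within about 7 mm. I take finer steps now.

```bash
(python3 -m creep '{"travel":[[-0.02,0,0],[0,0,0]],"spin":[0,0],"gripper":[1,1]}'; python3 -m creep '{"travel":[[-0.02,0,0],[0,0,0]],"spin":[0,0],"gripper":[1,1]}') | grep -E "tool_pos|wrist"
```

```text
tool_pos: [0.5585, 0.0213, 0.0386]
wrist_force: [-9.1, -1.0, 4.7]
tool_pos: [0.56, 0.0213, 0.0386]
wrist_force: [-10.1, -0.7, 5.3]
```

```bash
(python3 -m creep '{"travel":[[-0.012,0,0],[0,0,0]],"spin":[0,0],"gripper":[1,1]}') | grep -E "tool_pos|wrist"
```

```text
tool_pos: [0.5608, 0.0212, 0.0386]
wrist_force: [-10.1, -1.5, 5.8]
```

```bash
(python3 -m creep '{"travel":[[-0.012,0,0],[0,0,0]],"spin":[0,0],"gripper":[1,1]}') | grep -E "tool_pos|wrist"
```

```text
tool_pos: [0.5622, 0.0212, 0.0386]
wrist_force: [-9.0, -0.7, 4.4]
```

```bash
(python3 -m creep '{"travel":[[0,0,0]],"spin":[0],"gripper":[1]}'; python3 -m creep '{"travel":[[-0.01,0,0],[0,0,0]],"spin":[0,0],"gripper":[1,1]}') | grep -E "tool_pos|wrist"
```

```text
tool_pos: [0.5623, 0.0212, 0.0386]
wrist_force: [-9.1, -1.0, 4.4]
tool_pos: [0.5638, 0.0212, 0.0386]
wrist_force: [-7.0, -1.0, 2.5]
```

```bash
(python3 -m creep '{"travel":[[0,0,0],[0,0,0]],"spin":[0,0],"gripper":[1,1]}') | grep -E "tool_pos|wrist"
```

```text
tool_pos: [0.5645, 0.0212, 0.0386]
wrist_force: [-5.7, 0.1, 1.4]
```

The force dropped from 10 to 5.7 N and the tool surged forward, which is the click. I back off gently and check that it stays shut.

```bash
python3 -m creep '{"travel":[[0.1,0,0],[0.1,0,0],[0.1,0,0],[0.1,0,0],[0.2,0,0],[0.3,0,0],[0.3,0,0],[0,0,0]],"spin":[0,0,0,0,0,0,0,0],"gripper":[1,1,1,1,1,1,1,1]}'| grep -E "tool_pos|wrist"; python3 -m creep '{"travel":[[0,0,-0.4],[0,0,-0.6],[0,0,-0.6],[0,0.5,-0.3],[0,0.7,0],[0,0.7,0],[0,0.7,0],[0,0,0]],"spin":[0,0,0,0,0,0,0,0],"gripper":[1,1,1,1,1,1,1,1]}'
python3 - <<'E'
from h import *
T=eyes.grab_frame("top");cv2.imwrite("pics/end.png",cv2.resize(cv2.cvtColor(T["frame"],cv2.COLOR_RGB2BGR)[120:380,190:530],None,fx=2.2,fy=2.2,interpolation=cv2.INTER_CUBIC))
E
```

```text
tool_pos: [0.4687, 0.0237, 0.0392]
wrist_force: [0.6, -0.2, 0.5]
t: 23.1
tool_pos: [0.4771, 0.2355, 0.1924]
orientation: [0.002, 0.009, 1.0, 0.001]
wrist_force: [0.3, -1.3, -0.4]
finger_gap: 0.003
grasp_force: 0.0
```

View pics/end.png

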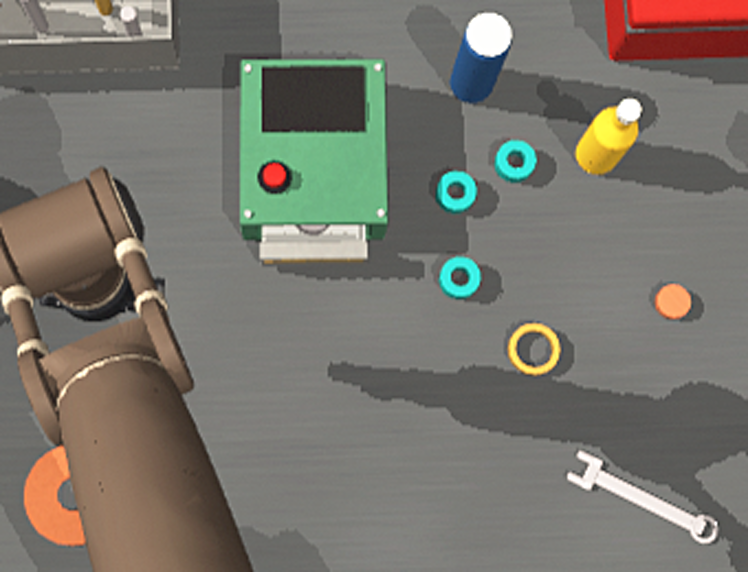

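The tray is shut and has stayed shut: its front edge at (313,262) is back where it started (image row about 239), the flange is just visible inside at (313,228), and everything else is in place.

```bash
python3 -c "from cell import job;print(job.hand_in())"
```

```text
the job is handed in; nothing more can be done
None
```

The steel flange lies flat over the post in the caddy, and the tray clicked and stayed shut; peak force readings were 12.5 N on the release and about 10 N on the tray, nothing else on the bench appears moved, and the job was handed in at about 23 s.

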